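Flip the ratchet to loosen and slacken the frame-corner jig

TASK

The glued picture-frame corner is still held down in its jig by a hex bolt with a ratchet sitting on it, set to tighten. Flip the ratchet's yellow direction lever fully over to the green-dot (loosen) side first, then swing the ratchet handle counter-clockwise (seen from above) so that the bolt is backed off by at least a sixth of a turn, and let go, leaving the loose gilt moulding offcut where it lies.

Things in the scene. Friction and masses are not known exactly. Their poses are not given: they have to be found in the camera images.
- ratchet_head (a point): Steel ratchet lying level on an upright bolt in a fixed grey jig. Point on the bolt axis, on the head's flat top, 106 mm above the bench; x points level along the handle to its end, y to the handle's left, z up; turns with the handle. Head 48 mm wide, 25 thick, from x -24 to +61 mm. It has one tooth: flip the lever while the handle is still at its start. Jig below is under 56 mm high.
- handle_grip (a point): Centre of the ratchet's round black grip with two grey bands, 24 mm thick, 100 mm long, 158 mm from the bolt axis, 12.5 mm below the head's top; axes as ratchet_head. The handle swings level about the bolt, counter-clockwise only from its start, to a stop at 80 degrees; about 0.55 N m with the bolt. After the flip it has about 5 degrees of play before the bolt follows.
- lever (a joint): Yellow direction lever on the head, rad; upright pivot at ratchet_head x +30 mm. Tab 8 mm thick reaches 34 mm from the pivot towards the handle end, its top 21 mm above the head; bare head beside it. 0: along the handle; + : turned counter-clockwise to handle's left (green dot, loosen); - : right (red dot, tighten). Stops at -0.45 and 0.45; starts near -0.4; stays where left; 1 N moves it.
- bolt (a joint): Turn of the brass hex bolt and the socket on it, rad: 0 at the start (tight), growing as it is loosened (counter-clockwise from above), at most 1.5; stays where left. It follows the handle only when the lever is over on the positive side.
- moulding_center (a point): Loose offcut of dark picture-frame moulding with a gilt edge, 120 x 30 x 22 mm, lying on the bench on the side of the jig away from the handle. This point is its centre, half-way up; x along its length.

How it is judged:
On the way:
1. the lever is over on the loosen side while the bolt is still tight (value of joint lever above 0.3 rad and value of joint bolt below 0.3 rad), for 0.2 s.
At the end, for the whole second after the job is handed in: The bolt has been turned at least 0.95 rad (54 degrees) counter-clockwise and is at rest, the lever is still on the loosen side (above +0.2 rad), and the gilt offcut lies within 20 mm of where it was (value of joint bolt above 0.95 rad and value of joint lever above 0.2 rad and velocity of joint bolt below 0.05 rad/s and distance of moulding_center from where it was at the start of the episode below 0.02 m); the robot touches nothing.
It fails at once if the gilt moulding offcut is pushed more than 20 mm (distance of moulding_center from where it was at the start of the episode above 0.02 m).
It also fails if it takes over 42 s, if anything falls off the work surface, if the arm or the gripper's body presses on something with over 40 N, if the wrist force passes 120 N, or if a joint passes its speed limit or range.

ROBOT

A 6-joint arm with a two-finger parallel gripper is mounted at the origin on the work surface. World frame = base frame: x ahead of the robot, y to its left, z up, the work surface at z = 0. Lengths are in m, angles in rad, forces in N, time in s.
With the tool pointing down it reaches from about 0.275 to 0.75 m from the base axis. Payload 10.2 kg.
Tool frame: the origin (TCP) lies midway between the tips of the shut fingers; the grasp point (between the pads) lies 19 mm behind it (manip.grasp_offset is the distance from the TCP to the grasp point, in m); x points along the fingers, y is the direction in which the jaws open and shut, and the axes are right-handed (so a half turn about x gives the same grasp; the last joint's range is limited). The gripper opens to 88 mm and grips with 3 to 60 N. Pads are 18 mm wide; open, the fingers measure 123 mm over their backs; the gripper's body (75 mm by 187 mm) begins 45 mm behind the grasp point.
Start: joints at [-1.423, 0.313, 1.498, -0, 1.331, -0.223], TCP at [0.19, -0.489, 0.239] pointing down, gripper open.
Joint ranges: [-2.94, 2.94], [-0.97, 2.17], [0.19, 2.56], [-1.23, 4.37], [0.02, 3.11], [-2.88, 2.88]. Speed limits (rad/s): [2.39, 2.39, 3.01, 3.14, 3.14, 3.14].

INTERFACE

Orientations are given as [roll, pitch, yaw] about the fixed x, y, z axes, in that order (R = Rz(yaw) Ry(pitch) Rx(roll)).
In Python, from workcell import manip gives the robot as it stands.
- The arm moves only by the tool arm_command, never from a script. Its argument "plan" is a list of rows, each an object of numbers: "tx", "ty", "tz": the shift along the world's x, y, z as a fraction of full scale; "twist": the turn about the world's z as a fraction of full scale; "fingers": the opening, from 0 (shut) to 1 (fully open). In form: [{"tx": .., "ty": .., "tz": .., "twist": .., "fingers": ..}, ...]. A call has 1 to 8 rows; each row shifts and turns the pose as measured when the row begins; what a row does not reach is not made up. Full scale, the value 1, is 0.05 m for a shift and 90 degrees for a turn. A row lasts 1/8 s, in which the tool goes at most 62.5 mm and 10.7 degrees, less where a joint would pass 70% of its speed; a pose out of reach is approached as far as the arm can. A call with a number of a shift or a turn outside -1 to 1 is refused whole. A call with a gripper value outside its range is refused whole. The fingers move at their own pace and stop on an object; the grip force is fixed at half the most. Time passes only in rows, so rows that do not move let the fingers close. It gives the time, the measured TCP pose, the force and the opening at its end, in the units of the state.
- manip.read_state(): the state, without advancing time (a new reading comes with each control period).
- manip.capture(name): name is "scene" or "top" or "wrist"; returns the picture (384x512x3 uint8, red, green, blue); there is no depth.
- manip.get_calibration(name): a dict with "camera_matrix" (3x3 intrinsics, pixels), "extrinsics" (4x4, takes a point from world to camera coordinates). Camera axes: x right, y down, z forward; pixel columns grow to the right and rows downward; lengths in m; the calibration is good to about 2 mm. A picture is of the moment at which its call begins: read the wrist's pose just before it. get_calibration takes no time and is no camera call; for the wrist camera it gives the pose at the moment of the call.
- manip.sign_off(): hands the job in, once; it reports no verdict.
The state is a dict: "time_s": time; "joint_positions": joint angles; "joint_vel": joint speeds; "tau": joint torques, N m; "ee_pos": TCP position; "orientation": TCP orientation; "force": force on the tool from outside, world axes, zero at the start; "torque": the same for the moment, N m; "width": finger opening in m.
Only numpy, scipy, OpenCV 4.12 (cv2) and the standard library are available. Lean on these libraries where they do the work, as an engineer would, in place of code of your own. Each camera call takes 0.05 s, during which the arm holds its last target.

## Working session

There is one attempt and no reset: what is moved stays moved. The work goes in short steps, Python scripts to look and compute and a tool call to move; the robot and the scene stay as the last step left them, time stands still between calls to the robot, and variables do not carry over. Pictures are saved under pics/ and viewed, and the job is handed in when it is done.

Besides the shell and the picture viewer there is one more tool, called after "Call:" by a JSON object that holds its "name" and its "arguments", one argument or row to a line. arm_command: Moves the arm, as the interface text tells. Shift numbers are shares of 0.05 m and turn numbers shares of 90 degrees, none past 1 either way. Its arguments: {"type":"object","properties":{"plan":{"type":"array","items":{"type":"object","properties":{"tx":{"type":"number"},"ty":{"type":"number"},"tz":{"type":"number"},"twist":{"type":"number"},"fingers":{"type":"number"}}}}},"required":["plan"]}

```bash
mkdir -p pics
python3 - <<'E'
from workcell import manip
import cv2
s=manip.read_state();print(s)
for n in("scene","top"):
    c=manip.get_calibration(n);print(n,c)
    im=manip.capture(n);cv2.imwrite(f"pics/{n}0.png",im[:,:,::-1])
E
```

```text
{'time_s': 0.0, 'joint_positions': array([-1.42339260e+00,  3.13433061e-01,  1.49840846e+00, -3.06891584e-05,
        1.33098617e+00, -2.23414468e-01]), 'joint_vel': array([ 0.00116439, -0.00214235,  0.0005087 ,  0.00078574,  0.00113792,
       -0.00216548]), 'tau': array([ 1.53252349e-03, -4.02215445e+01, -2.52269500e+01,  6.95771165e-02,
        3.52943118e-02, -8.42136524e-05]), 'ee_pos': array([ 0.19018752, -0.489087  ,  0.23818051]), 'orientation': array([-1.77008513,  1.56956093,  1.74233303]), 'force': array([-0.47132352, -0.39247363, -0.49971691]), 'torque': array([ 0.04883963, -0.00193646,  0.0294439 ]), 'width': 0.08802460251071507}
scene {'camera_matrix': array([[360.19139263,   0.        , 253.99021864],
       [  0.        , 360.19139263, 189.42309012],
       [  0.        ,   0.        ,   1.        ]]), 'extrinsics': array([[-0.27872988,  0.96036828,  0.00155397,  0.07268334],
       [ 0.52985648,  0.15513059, -0.83377852, -0.19886699],
       [-0.80097551, -0.23157561, -0.55209689,  1.1463416 ],
       [ 0.        ,  0.        ,  0.        ,  1.        ]])}
top {'camera_matrix': array([[484.71768886,   0.        , 259.49994754],
       [  0.        , 484.71768886, 193.59902299],
       [  0.        ,   0.        ,   1.        ]]), 'extrinsics': array([[-0.01383847, -0.99941089, -0.0314066 ,  0.11591524],
       [-0.99851959,  0.0154649 , -0.05214853,  0.5317125 ],
       [ 0.05260351,  0.03063845, -0.99814536,  0.80494407],
       [ 0.        ,  0.        ,  0.        ,  1.        ]])}
```

View pics/scene0.png

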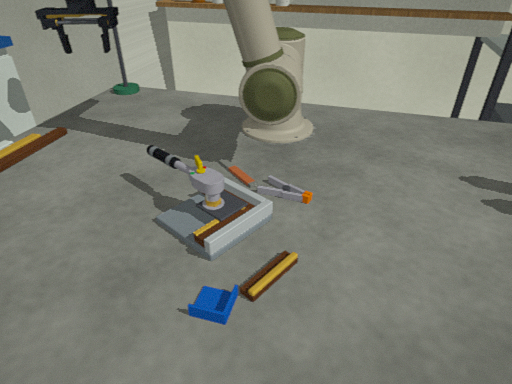

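View pics/top0.png

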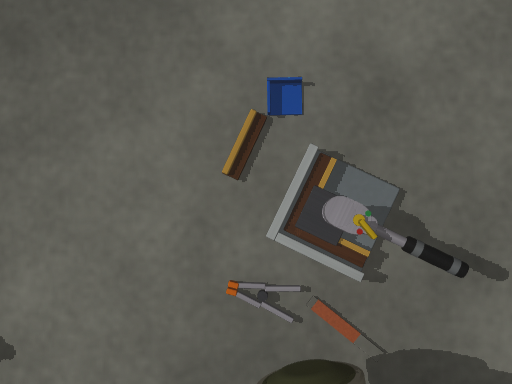

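The top view shows the head near (345,213), the grip running from (405,243) to (467,270), and the lever from (357,218) to (375,237) on the red-dot side. The offcut is at (245,145).

```bash
cat > h.py <<'E'
import numpy as np,cv2
from workcell import manip
def ray(n,uv,z):
    c=manip.get_calibration(n);K=c["camera_matrix"];E=c["extrinsics"];R=E[:3,:3];t=E[:3,3]
    uv=np.atleast_2d(uv).astype(float)
    d=(R.T@np.linalg.inv(K)@np.c_[uv,np.ones(len(uv))].T).T
    o=-R.T@t
    return o+d*((z-o[2])/d[:,2])[:,None]
def proj(n,p):
    c=manip.get_calibration(n);q=c["extrinsics"][:3,:3]@np.asarray(p)+c["extrinsics"][:3,3];q=c["camera_matrix"]@q;return q[:2]/q[2]
E
python3 - <<'E'
from h import *
im=cv2.imread("pics/top0.png");hsv=cv2.cvtColor(im,cv2.COLOR_BGR2HSV)
cv2.imwrite("pics/z.png",cv2.resize(im[180:290,310:480],None,fx=4.5,fy=4.5,interpolation=cv2.INTER_CUBIC))
m=cv2.inRange(hsv,(20,150,120),(35,255,255));m[:, :345]=0;m[:205]=0;m[240:]=0
n,l,st,c=cv2.connectedComponentsWithStats(m);print(st,c)
for lo,hi in(((0,0,0),(180,255,45)),):
    m=cv2.inRange(hsv,lo,hi);m[:, :395]=0;m[:225]=0;m[285:]=0
    n,l,st,c=cv2.connectedComponentsWithStats(m);print(st,c)
s=cv2.imread("pics/scene0.png");cv2.imwrite("pics/zs.png",cv2.resize(s[135:260,135:285],None,fx=4.5,fy=4.5,interpolation=cv2.INTER_CUBIC))
E
```

```text
[[     0      0    512    384 196420]
 [   353    214     24     25    188]] [[255.39670604 191.46838407]
 [363.42021277 224.53191489]]
[[     0      0    512    384 195799]
 [   402    236     15     18    163]
 [   418    244     36     27    517]
 [   455    261     14     17    129]] [[254.75761878 191.23085409]
 [409.44171779 244.35582822]
 [436.45647969 257.30174081]
 [462.55813953 269.51162791]]
```

View pics/z.png

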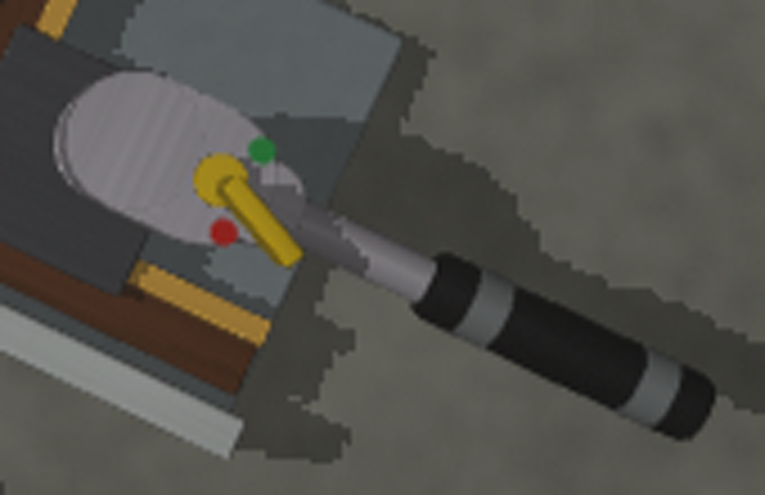

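View pics/zs.png

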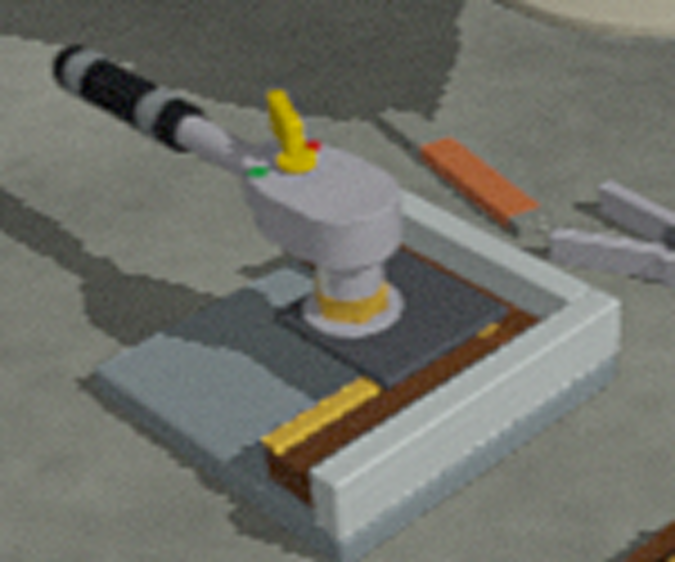

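Zoomed, the lever pivot is at about (359,220) px, the tab end at about (375,237) px and the grip centre at about (436,257) px.

Run:
```python
from h import *
g=ray("top",[[436,257.2],[406,242.7],[465.6,272.2]],0.0935);print("grip",g)
p=ray("top",[[358.9,220]],0.110)[0];print("pivot",p)
d=g[2]-g[1];a=np.arctan2(d[1],d[0]);print("dir",np.degrees(a))
d2=(g[0]-p)[:2];a2=np.arctan2(d2[1],d2[0]);print("dir piv-grip",np.degrees(a2),np.linalg.norm(d2))
a=a2
u=np.array([np.cos(a),np.sin(a)]);v=np.array([-u[1],u[0]])
head=(p[:2]-.03*u+g[0][:2]-.158*u)/2;print("head",head,p[:2]-.03*u,g[0][:2]-.158*u)
print("u",u,"v",v,"pivot",head+.03*u)
tip=ray("top",[[374.5,236.5]],0.127)[0];e=tip[:2]-p[:2];print("tip",tip,"lever",np.arctan2(e[1],e[0])-a,np.linalg.norm(e))
print("mould",ray("top",[[245,145]],.02))
print(proj("scene",[*head,.106]),proj("scene",[*(head+.158*u),.0935]))
```

```text
grip [[ 0.42932038 -0.15863052  0.0935    ]
 [ 0.45159747 -0.11453518  0.0935    ]
 [ 0.4064583  -0.20180408  0.0935    ]]
pivot [ 0.48686229 -0.04184317  0.11      ]
dir -117.34992035761589
dir piv-grip -116.22977555238386 0.13019353433565237
head [ 0.49963671 -0.01591614] [ 0.50012145 -0.01493231] [ 0.49915197 -0.01689997]
u [-0.44197208 -0.89702881] v [ 0.89702881 -0.44197208] pivot [ 0.48637755 -0.042827  ]
tip [ 0.46282154 -0.06074769  0.127     ] lever -0.4466361276253945 0.03058330543486182
mould [[0.61597031 0.13141226 0.02      ]]
[211.4216772  176.40735725] [163.19691774 155.76125345]
```

```bash
cat >> h.py <<'E'
from scipy.spatial.transform import Rotation as Ro
H=np.array([.4996,-.016]);A=np.radians(-116.7)
def uv(a): return np.array([np.cos(a),np.sin(a)]),np.array([-np.sin(a),np.cos(a)])
def st():
    s=manip.read_state();R=Ro.from_euler("xyz",s["orientation"]).as_matrix()
    print("t",round(s["time_s"],2),"p",s["ee_pos"].round(4),"jaw deg",round(np.degrees(np.arctan2(R[1,1],R[0,1])),1),"x",R[:,0].round(3),"F",s["force"].round(1),"w",round(s["width"],3),"q",s["joint_positions"].round(2))
    return s
E
python3 - <<'E'
from h import *
s=st()
u,v=uv(A);P=H+.03*u
for y in(-.06,-.045,-.03,-.02,-.0125): print(y,P+.029*u+y*v)
E
```

```text
t 0.1 p [ 0.1902 -0.4891  0.2382] jaw deg -68.8 x [-0.     0.001 -1.   ] F [-0.4  0.4  0.8] w 0.088 q [-1.42  0.31  1.5   0.    1.33 -0.22]
-0.06 [ 0.4194879  -0.04174977]
-0.045 [ 0.43288847 -0.04848956]
-0.03 [ 0.44628904 -0.05522934]
-0.02 [ 0.45522275 -0.05972253]
-0.0125 [ 0.46192304 -0.06309242]
```

Call:
{"name": "arm_command", "arguments": {
  "plan": [
    {"tx":0.5,"ty":0.9,"tz":0,"twist":0.11,"fingers":0},
    {"tx":0.5,"ty":0.9,"tz":0,"twist":0.11,"fingers":0},
    {"tx":0.5,"ty":0.9,"tz":0,"twist":0.11,"fingers":0},
    {"tx":0.5,"ty":0.9,"tz":0,"twist":0.11,"fingers":0},
    {"tx":0.5,"ty":0.9,"tz":0,"twist":0.03,"fingers":0},
    {"tx":0.5,"ty":0.9,"tz":0,"fingers":0},
    {"tx":0.5,"ty":0.9,"tz":0,"fingers":0},
    {"tx":0,"ty":0,"tz":0,"fingers":0}
  ]
}}

```text
validation failed for argument at $.pl...
```

Run:
```python
from h import *
st()
```

```text
t 0.1 p [ 0.1902 -0.4891  0.2382] jaw deg -68.8 x [-0.     0.001 -1.   ] F [-0.4  0.4  0.8] w 0.088 q [-1.42  0.31  1.5   0.    1.33 -0.22]
```

Call:
{"name": "arm_command", "arguments": {
  "plan": [
    {"tx":0.5,"ty":0.9,"tz":0,"twist":0.11,"fingers":0},
    {"tx":0.5,"ty":0.9,"tz":0,"twist":0.11,"fingers":0},
    {"tx":0.5,"ty":0.9,"tz":0,"twist":0.11,"fingers":0},
    {"tx":0.5,"ty":0.9,"tz":0,"twist":0.11,"fingers":0},
    {"tx":0.5,"ty":0.9,"tz":0,"twist":0.03,"fingers":0},
    {"tx":0.5,"ty":0.9,"tz":0,"twist":0,"fingers":0},
    {"tx":0.5,"ty":0.9,"tz":0,"twist":0,"fingers":0},
    {"tx":0,"ty":0,"tz":0,"twist":0,"fingers":0}
  ]
}}

```text
time_s: 1.1
ee_pos: [0.3678, -0.1629, 0.236]
orientation: [-2.097, 1.566, 2.177]
force: [-0.2, -0.9, -0.3]
width: 0.0104
```

Run:
```python
from h import *
st()
```

```text
t 1.1 p [ 0.3678 -0.1629  0.236 ] jaw deg -25.1 x [-0.003  0.004 -1.   ] F [-0.2 -0.9 -0.3] w 0.01 q [-0.71  0.04  1.83  0.    1.27 -0.27]
```

Call:
{"name": "arm_command", "arguments": {
  "plan": [
    {"tx":0.37,"ty":0.8,"tz":0,"twist":0,"fingers":0},
    {"tx":0.37,"ty":0.8,"tz":0,"twist":0,"fingers":0},
    {"tx":0.37,"ty":0.8,"tz":0,"twist":-0.02,"fingers":0},
    {"tx":0,"ty":0,"tz":-0.6,"twist":0,"fingers":0},
    {"tx":0,"ty":0,"tz":-0.6,"twist":0,"fingers":0},
    {"tx":0,"ty":0,"tz":0,"twist":0,"fingers":0}
  ]
}}

```text
time_s: 1.85
ee_pos: [0.4242, -0.0432, 0.174]
orientation: [-1.781, 1.566, 2.457]
force: [-0.2, -0.3, -0.1]
width: 0.0007
```

Run:
```python
from h import *
st()
for n in("scene","top","wrist"):
    im=manip.capture(n)[:,:,::-1];cv2.imwrite(f"pics/{n}1.png",im)
im=cv2.imread("pics/scene1.png");cv2.imwrite("pics/zs1.png",cv2.resize(im[60:260,110:310],None,fx=3,fy=3,interpolation=cv2.INTER_CUBIC))
```

```text
t 1.85 p [ 0.4242 -0.0432  0.174 ] jaw deg -27.2 x [-0.003  0.003 -1.   ] F [-0.2 -0.3 -0.1] w 0.001 q [-0.38  0.17  1.87  0.    1.11  0.1 ]
```

View pics/zs1.png

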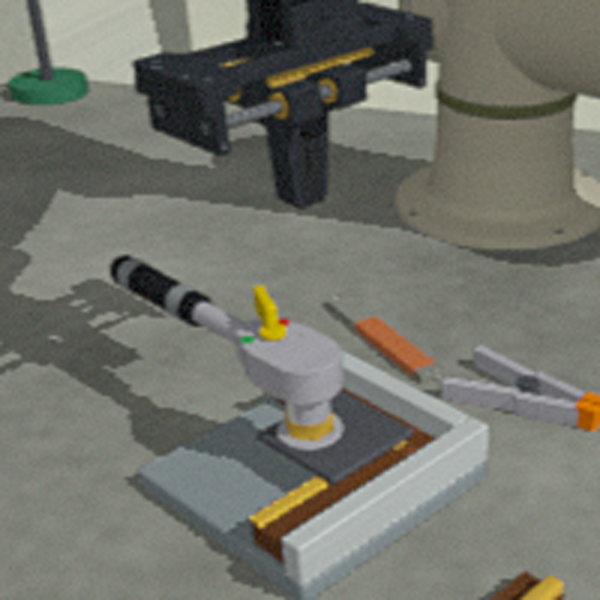

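View pics/wrist1.png

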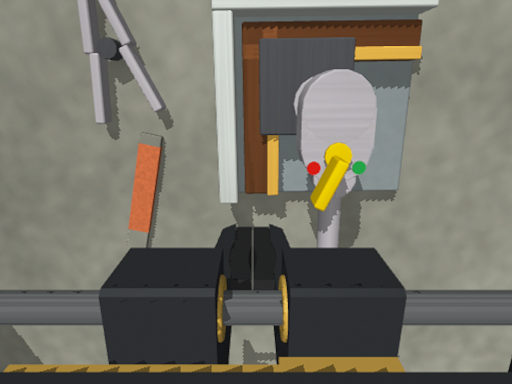

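View pics/top1.png

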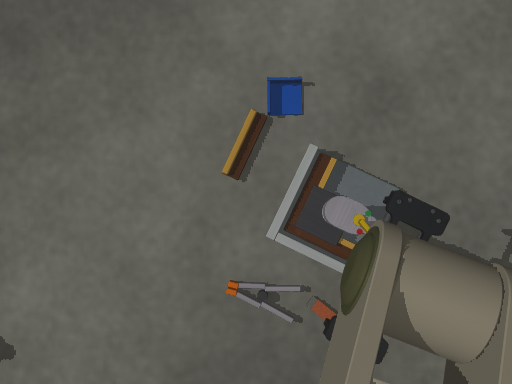

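The wrist view shows the pivot at about (339,154), the tab end at (318,207), the fingers shut at (252,240), and the dots at (313,168) and (359,168).

Run:
```python
from h import *
u,v=uv(A);P=H+.03*u
def loc(p): d=p[:2]-P;return (d@u*1e3).round(1),(d@v*1e3).round(1)
for n,px,z in(("pivot",(339,153),.112),("tip",(319,207),.127),("red",(313,168),.106),("green",(359,168),.106),("neck",(328,245),.0935)):
    p=ray("wrist",[px],z)[0];print(n,p.round(4),loc(p))
print("tcp",loc(manip.read_state()["ee_pos"]))
print(proj("wrist",manip.read_state()["ee_pos"]))
```

```text
pivot [ 0.4891 -0.0417  0.112 ] (np.float64(-2.3), np.float64(2.2))
tip [ 0.4624 -0.0631  0.127 ] (np.float64(28.8), np.float64(-12.0))
red [ 0.4705 -0.045   0.106 ] (np.float64(8.9), np.float64(-13.0))
green [ 0.4979 -0.059   0.106 ] (np.float64(9.2), np.float64(17.8))
neck [ 0.4567 -0.1087  0.0935] (np.float64(72.0), np.float64(3.3))
tcp (np.float64(27.9), np.float64(-53.8))
[252.14012988 241.75106765]
```

Call:
{"name": "arm_command", "arguments": {
  "plan": [
    {"tx":0,"ty":0,"tz":-0.6,"twist":0,"fingers":0},
    {"tx":0,"ty":0,"tz":-0.6,"twist":0,"fingers":0},
    {"tx":0,"ty":0,"tz":-0.03,"twist":0,"fingers":0},
    {"tx":0.18,"ty":-0.09,"tz":0,"twist":0,"fingers":0},
    {"tx":0.18,"ty":-0.09,"tz":0,"twist":0,"fingers":0},
    {"tx":0.18,"ty":-0.09,"tz":0,"twist":0,"fingers":0}
  ]
}}

```text
time_s: 2.75
ee_pos: [0.4576, -0.0606, 0.1208]
orientation: [1.736, 1.557, -0.311]
force: [-2.4, -0.5, -1.0]
width: 0.0003
```

```bash
cat >> h.py <<'E'
def loc(p):
    u,v=uv(A);P=H+.03*u;d=p[:2]-P;return (d@u*1e3).round(1),(d@v*1e3).round(1)
E
python3 - <<'E'
from h import *
s=st();print(loc(s["ee_pos"]))
cv2.imwrite("pics/w2.png",manip.capture("wrist")[:,:,::-1])
im=manip.capture("scene")[:,:,::-1];cv2.imwrite("pics/s2.png",cv2.resize(im[100:220,130:280],None,fx=4,fy=4,interpolation=cv2.INTER_CUBIC))
E
```

```text
t 2.75 p [ 0.4576 -0.0606  0.1208] jaw deg -27.3 x [ 0.013 -0.004 -1.   ] F [-2.4 -0.5 -1. ] w 0.0 q [-0.39  0.31  1.85  0.    0.97  0.09]
(np.float64(28.7), np.float64(-17.5))
```

View pics/w2.png

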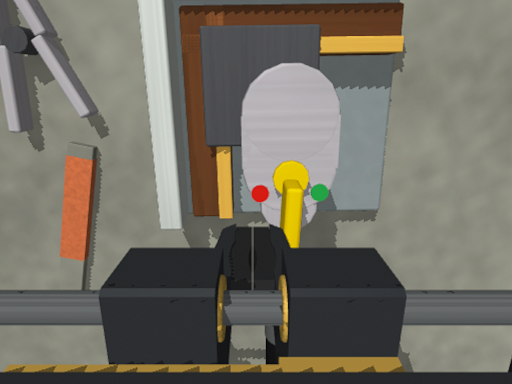

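View pics/s2.png

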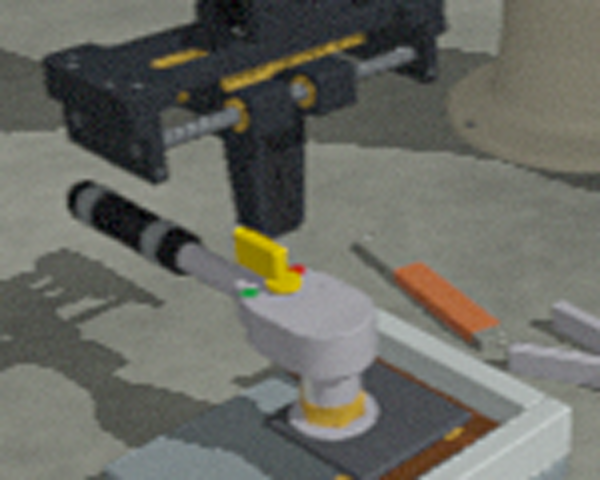

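The lever is already near 0 (straight along the handle). I'll lower slightly for more overlap and keep pushing.

Call:
{"name": "arm_command", "arguments": {
  "plan": [
    {"tx":0,"ty":0,"tz":-0.1,"twist":0,"fingers":0},
    {"tx":0.12,"ty":-0.06,"tz":0,"twist":0,"fingers":0},
    {"tx":0.12,"ty":-0.06,"tz":0,"twist":0,"fingers":0},
    {"tx":0.0,"ty":0,"tz":0,"twist":0,"fingers":0}
  ]
}}

```text
time_s: 3.35
ee_pos: [0.4699, -0.0665, 0.1148]
orientation: [1.795, 1.559, -0.252]
force: [-0.7, 0.2, 1.2]
width: 0.0006
```

Run:
```python
from h import *
s=st();print(loc(s["ee_pos"]))
cv2.imwrite("pics/w3.png",manip.capture("wrist")[:,:,::-1])
```

```text
t 3.35 p [ 0.4699 -0.0665  0.1148] jaw deg -27.3 x [ 0.012 -0.003 -1.   ] F [-0.7  0.2  1.2] w 0.001 q [-0.39  0.34  1.81  0.    0.97  0.09]
(np.float64(28.4), np.float64(-3.8))
```

View pics/w3.png

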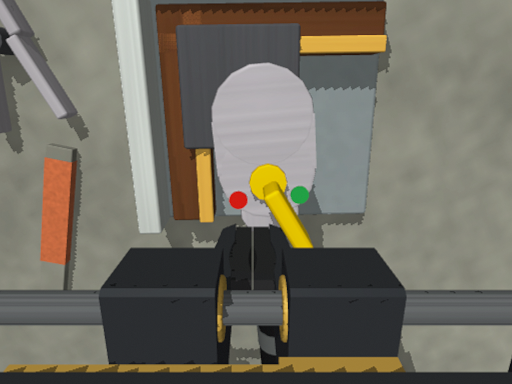

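The lever now reads roughly +0.4 rad. I'll nudge it a few mm more while watching the force, then back off.

Call:
{"name": "arm_command", "arguments": {
  "plan": [
    {"tx":0.05,"ty":-0.025,"tz":0,"twist":0,"fingers":0},
    {"tx":0,"ty":0,"tz":0,"twist":0,"fingers":0}
  ]
}}

```text
time_s: 3.65
ee_pos: [0.4719, -0.0674, 0.1148]
orientation: [1.829, 1.56, -0.218]
force: [-2.1, 0.4, 0.8]
width: 0.0001
```

Run:
```python
from h import *
s=st();print(loc(s["ee_pos"]))
cv2.imwrite("pics/w4.png",manip.capture("wrist")[:,:,::-1])
```

```text
t 3.65 p [ 0.4719 -0.0674  0.1148] jaw deg -27.3 x [ 0.011 -0.002 -1.   ] F [-2.1  0.4  0.8] w 0.0 q [-0.39  0.35  1.81  0.    0.98  0.09]
(np.float64(28.3), np.float64(-1.6))
```

View pics/w4.png

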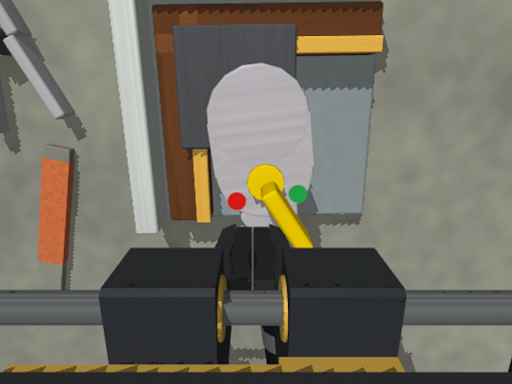

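Call:
{"name": "arm_command", "arguments": {
  "plan": [
    {"tx":-0.3,"ty":0.15,"tz":0,"twist":0,"fingers":0},
    {"tx":-0.35,"ty":0.17,"tz":0,"twist":0,"fingers":0},
    {"tx":-0.35,"ty":0.17,"tz":0,"twist":0,"fingers":0},
    {"tx":-0.4,"ty":-0.8,"tz":0,"twist":0,"fingers":0},
    {"tx":-0.4,"ty":-0.8,"tz":0,"twist":0,"fingers":0},
    {"tx":0,"ty":0,"tz":0,"twist":0,"fingers":0}
  ]
}}

```text
time_s: 4.45
ee_pos: [0.3827, -0.1258, 0.1166]
orientation: [1.669, 1.547, -0.377]
force: [0.6, 0.9, 0.5]
width: 0.0002
```

Run:
```python
from h import *
s=st();print(loc(s["ee_pos"]))
for n in("top","scene"):
    im=manip.capture(n)[:,:,::-1];cv2.imwrite(f"pics/{n}5.png",cv2.resize(im[100:290,120:280] if n=="scene" else im[150:300,270:480],None,fx=3,fy=3,interpolation=cv2.INTER_CUBIC))
```

```text
t 4.45 p [ 0.3827 -0.1258  0.1166] jaw deg -27.2 x [ 0.022 -0.009 -1.   ] F [0.6 0.9 0.5] w 0.0 q [-0.61  0.19  2.02  0.01  0.91 -0.14]
(np.float64(120.6), np.float64(-55.1))
```

View pics/top5.png

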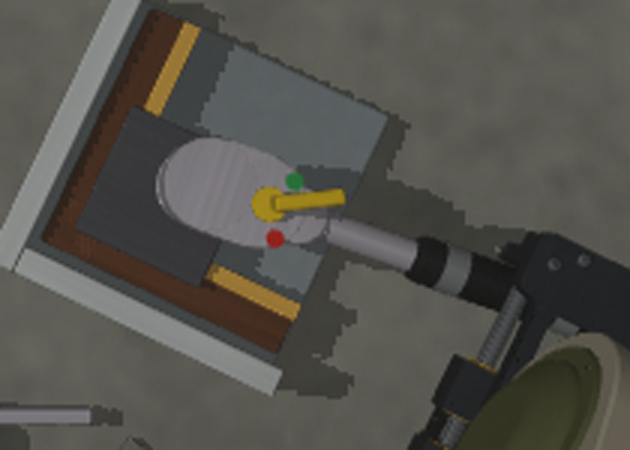

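View pics/scene5.png

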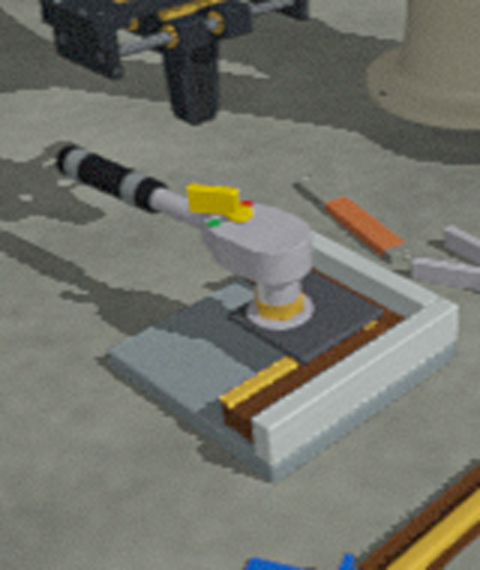

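Call:
{"name": "arm_command", "arguments": {
  "plan": [
    {"tx":0,"ty":0,"tz":-0.4,"twist":0,"fingers":0},
    {"tx":0,"ty":0,"tz":-0.34,"twist":0,"fingers":0},
    {"tx":0,"ty":0,"tz":0,"twist":0,"fingers":0},
    {"tx":0.22,"ty":-0.11,"tz":0,"twist":0,"fingers":0},
    {"tx":0.22,"ty":-0.11,"tz":0,"twist":0,"fingers":0},
    {"tx":0,"ty":0,"tz":0,"twist":0,"fingers":0}
  ]
}}

```text
time_s: 5.3
ee_pos: [0.4105, -0.1337, 0.0807]
orientation: [1.653, 1.541, -0.385]
force: [-1.2, -0.4, -0.4]
width: 0.0007
```

```bash
cat >> h.py <<'E'
def plan(th0,n,dth,y,r=.15):
    p=manip.read_state()["ee_pos"][:2]
    for i in range(1,n+1):
        u,v=uv(A+np.radians(th0+i*dth));q=H+r*u+y*v
        print(round(th0+i*dth,1),((q-p)/.05).round(2),"twist",round(dth/90,3));p=q
E
python3 - <<'E'
from h import *
s=st();print(loc(s["ee_pos"]))
plan(0,8,5,-.028)
E
```

```text
t 5.3 p [ 0.4105 -0.1337  0.0807] jaw deg -26.8 x [ 0.027 -0.011 -1.   ] F [-1.2 -0.4 -0.4] w 0.001 q [-0.59  0.31  1.98  0.01  0.82 -0.13]
(np.float64(115.1), np.float64(-26.7))
5 [ 0.15 -0.23] twist 0.056
10 [ 0.23 -0.13] twist 0.056
15 [ 0.24 -0.11] twist 0.056
20 [ 0.25 -0.09] twist 0.056
25 [ 0.26 -0.07] twist 0.056
30 [ 0.26 -0.05] twist 0.056
35 [ 0.27 -0.02] twist 0.056
40 [0.27 0.  ] twist 0.056
```

Call:
{"name": "arm_command", "arguments": {
  "plan": [
    {"tx":0.18,"ty":-0.2,"tz":0,"twist":0.05,"fingers":0},
    {"tx":0.23,"ty":-0.13,"tz":0,"twist":0.056,"fingers":0},
    {"tx":0.24,"ty":-0.11,"tz":0,"twist":0.056,"fingers":0},
    {"tx":0.25,"ty":-0.09,"tz":0,"twist":0.056,"fingers":0},
    {"tx":0.26,"ty":-0.07,"tz":0,"twist":0.056,"fingers":0}
  ]
}}

```text
time_s: 5.92
ee_pos: [0.4678, -0.1641, 0.081]
orientation: [1.7, 1.548, 0.107]
force: [-3.8, 1.2, 2.3]
width: 0.0006
```

```bash
cat >> h.py <<'E'
def polar():
    p=manip.read_state()["ee_pos"][:2]-H;r=np.hypot(*p);b=np.degrees(np.arctan2(p[1],p[0])-A)
    print("r",r.round(3),"tcp ang",b.round(1))
E
python3 - <<'E'
from h import *
s=st();polar()
plan(25,8,5,-.028)
im=manip.capture("top")[:,:,::-1];cv2.imwrite("pics/top6.png",im)
cv2.imwrite("pics/s6.png",manip.capture("scene")[:,:,::-1])
E
```

```text
t 5.92 p [ 0.4678 -0.1641  0.081 ] jaw deg -1.3 x [ 0.023  0.002 -1.   ] F [-3.8  1.2  2.3] w 0.001 q [-0.58  0.43  1.79  0.02  0.9  -0.57]
r 0.151 tcp ang 14.6
30 [ 0.25 -0.07] twist 0.056
35 [ 0.27 -0.02] twist 0.056
40 [0.27 0.  ] twist 0.056
45 [0.27 0.02] twist 0.056
50 [0.26 0.05] twist 0.056
55 [0.26 0.07] twist 0.056
60 [0.25 0.09] twist 0.056
65 [0.24 0.11] twist 0.056
```

View pics/top6.png

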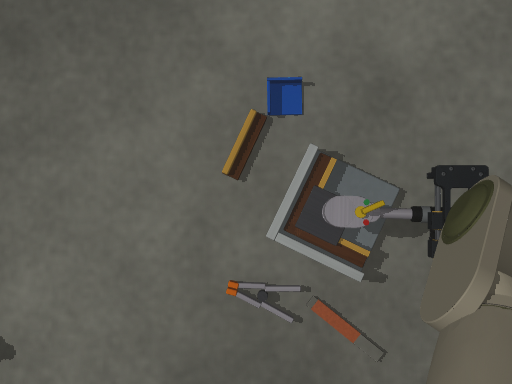

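View pics/s6.png

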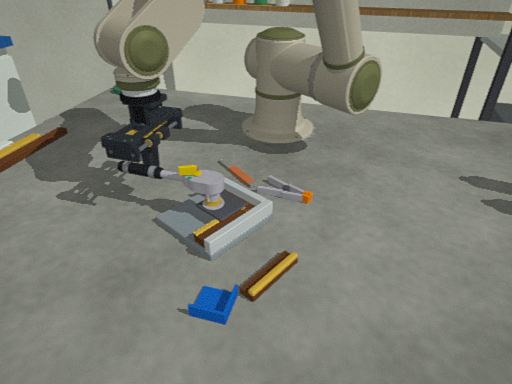

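The handle has swung about 24° and the lever is still on the green side. Continuing.

Call:
{"name": "arm_command", "arguments": {
  "plan": [
    {"tx":0.25,"ty":-0.06,"tz":0,"twist":0.056,"fingers":0},
    {"tx":0.27,"ty":-0.02,"tz":0,"twist":0.056,"fingers":0},
    {"tx":0.27,"ty":0,"tz":0,"twist":0.056,"fingers":0},
    {"tx":0.27,"ty":0.02,"tz":0,"twist":0.056,"fingers":0},
    {"tx":0.26,"ty":0.05,"tz":0,"twist":0.056,"fingers":0},
    {"tx":0.26,"ty":0.07,"tz":0,"twist":0.056,"fingers":0}
  ]
}}

```text
time_s: 6.78
ee_pos: [0.5445, -0.162, 0.081]
orientation: [1.764, 1.554, 0.699]
force: [-3.2, -3.9, -0.2]
width: 0.0008
```

Run:
```python
from h import *
s=st();polar()
plan(55,4,5,-.028)
im=manip.capture("top")[:,:,::-1];cv2.imwrite("pics/top7.png",im)
```

```text
t 6.78 p [ 0.5445 -0.162   0.081 ] jaw deg 28.9 x [ 0.013  0.011 -1.   ] F [-3.2 -3.9 -0.2] w 0.001 q [-0.5   0.57  1.56  0.02  1.01 -1.02]
r 0.153 tcp ang 43.8
60 [0.28 0.11] twist 0.056
65 [0.24 0.11] twist 0.056
70 [0.23 0.13] twist 0.056
75 [0.22 0.15] twist 0.056
```

View pics/top7.png

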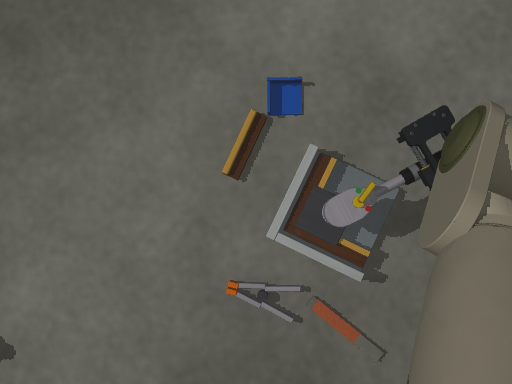

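Call:
{"name": "arm_command", "arguments": {
  "plan": [
    {"tx":0.27,"ty":0.1,"tz":0,"twist":0.056,"fingers":0},
    {"tx":0.24,"ty":0.11,"tz":0,"twist":0.056,"fingers":0},
    {"tx":0.23,"ty":0.13,"tz":0,"twist":0.056,"fingers":0},
    {"tx":0.13,"ty":0.09,"tz":0,"twist":0.02,"fingers":0},
    {"tx":0,"ty":0,"tz":0,"twist":0,"fingers":0}
  ]
}}

```text
time_s: 7.45
ee_pos: [0.5872, -0.1411, 0.081]
orientation: [1.783, 1.557, 1.011]
force: [0.4, -1.2, 0.1]
width: 0.0005
```

Run:
```python
from h import *
s=st();polar()
im=manip.capture("top")[:,:,::-1];cv2.imwrite("pics/top8.png",cv2.resize(im[100:280,300:480],None,fx=3.3,fy=3.3,interpolation=cv2.INTER_CUBIC))
```

```text
t 7.45 p [ 0.5872 -0.1411  0.081 ] jaw deg 45.7 x [ 0.008  0.012 -1.   ] F [ 0.4 -1.2  0.1] w 0.001 q [-0.44  0.64  1.43  0.02  1.07 -1.24]
r 0.153 tcp ang 61.7
```

View pics/top8.png

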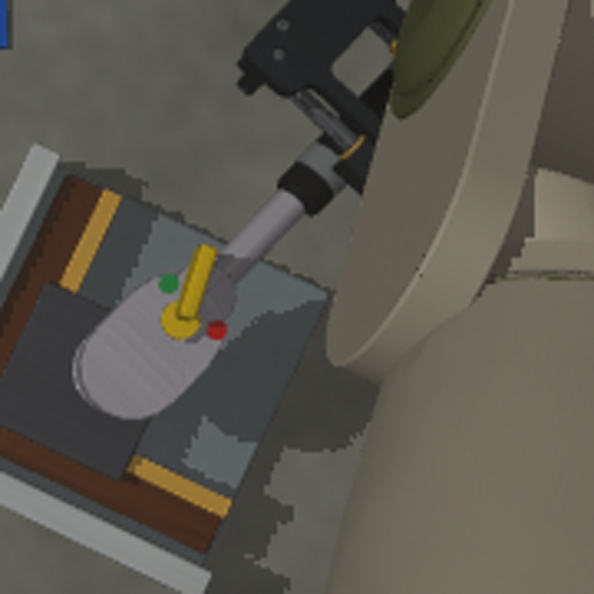

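The handle is at about 72°, so the bolt should be near 67° (1.17 rad). Backing off and checking.

Call:
{"name": "arm_command", "arguments": {
  "plan": [
    {"tx":-0.3,"ty":-0.3,"tz":0,"twist":0,"fingers":0},
    {"tx":-0.4,"ty":-0.4,"tz":0,"twist":0,"fingers":0},
    {"tx":-0.4,"ty":-0.5,"tz":0.2,"twist":0,"fingers":0},
    {"tx":-0.3,"ty":-0.8,"tz":0.6,"twist":0,"fingers":0},
    {"tx":-0.3,"ty":-0.9,"tz":0.6,"twist":0,"fingers":0},
    {"tx":-0.3,"ty":-0.9,"tz":0.5,"twist":0,"fingers":0},
    {"tx":-0.3,"ty":-0.9,"tz":0.3,"twist":0,"fingers":0},
    {"tx":0,"ty":0,"tz":0,"twist":0,"fingers":0}
  ]
}}

```text
time_s: 8.5
ee_pos: [0.458, -0.3863, 0.1943]
orientation: [1.907, 1.555, 1.123]
force: [0.3, 1.2, 0.6]
width: 0.0004
```

Run:
```python
from h import *
s=st()
im=manip.capture("top")[:,:,::-1];cv2.imwrite("pics/top9.png",im);cv2.imwrite("pics/top9z.png",cv2.resize(im[80:280,220:470],None,fx=3,fy=3,interpolation=cv2.INTER_CUBIC))
```

```text
t 8.5 p [ 0.458  -0.3863  0.1943] jaw deg 45.0 x [ 0.007  0.014 -1.   ] F [0.3 1.2 0.6] w 0.0 q [-0.9   0.51  1.32  0.01  1.31 -1.69]
```

View pics/top9z.png

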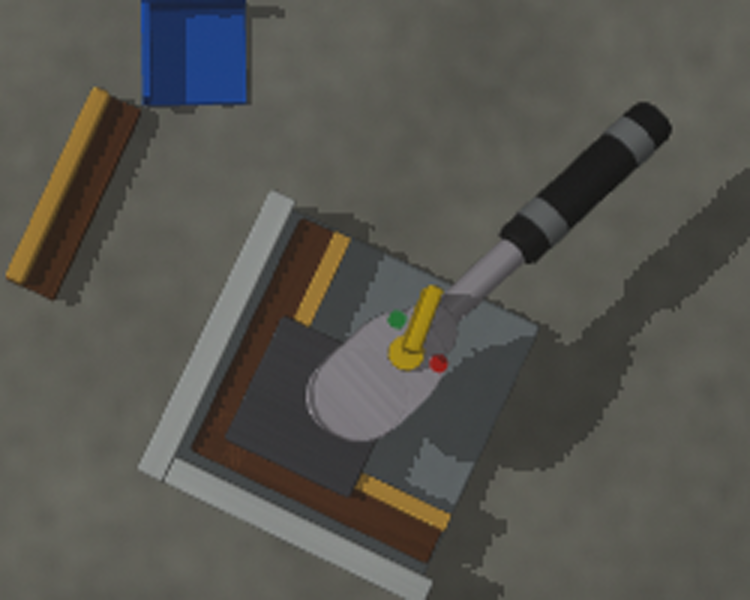

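The grip now runs from (393,162) to (438,118) px, and the lever is beside the green dot from (355,198) to (364,177) px. The offcut looks unmoved.

Run:
```python
from h import *
g=ray("top",[[393.3,161.7],[438.3,118.3]],.0935);d=g[1]-g[0];a=np.arctan2(d[1],d[0]);print("swing",np.degrees(a-A))
gc=g.mean(0)[:2]-H;print("swing2",np.degrees(np.arctan2(gc[1],gc[0])-A))
p=ray("top",[[355.3,197.7]],.112)[0];t=ray("top",[[364.3,177.3]],.127)[0];e=t-p;print("lever",np.arctan2(e[1],e[0])-a)
a0=cv2.imread("pics/top0.png").astype(int);a9=cv2.imread("pics/top9.png").astype(int)
print("offcut diff",np.abs(a0-a9)[100:190,215:275].mean(),np.abs(a0-a9)[300:380,20:100].mean())
```

```text
swing 69.73416475462561
swing2 69.13416465791748
lever 0.44841591291426247
offcut diff 0.9444444444444444 1.0517708333333333
```

```bash
python3 -c "
from workcell import manip
print(manip.sign_off())"
```

```text
the job is handed in; nothing more can be done
None
```

I flipped the yellow lever over to the green-dot side with the shut fingers while the handle was still at its start. I then pushed the grip counter-clockwise, backed the arm well clear and handed the job in, with the last reading at about 8.5 s of the 42 s.

Last checks, from the top camera:
- **Handle and bolt:** the handle has swung about 69–70°. Allowing for the 5° of play, the bolt has turned about 64° (1.12 rad) against the 0.95 rad needed. I worked this out from the handle angle and did not measure the bolt itself.
- **Lever:** it reads about +0.45 rad, which is at its loosen stop.
- **Offcut:** it did not move; the pictures before and after differ there only by noise.
- **Forces:** the readings I took during the pushes were about 5 N or less. The arm was touching nothing at the end.

No check failed. The wrist and top cameras disagreed by about 2–3 mm on where the lever's pivot was, which made no difference. One move call was refused before any motion because some rows left out "twist".

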